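# Bring a centrifuge tube under the tube opener

### The arm

A 6-joint arm with a two-finger parallel gripper is mounted at the origin on the work surface. World frame = base frame: x ahead of the robot, y to its left, z up, the work surface at z = 0. Lengths are in m, angles in degrees, forces in N, time in s.
With the tool pointing down it reaches from about 0.4 to 0.825 m from the base axis. Payload 7 kg.
Tool frame: the origin (TCP) lies on the centre line of the jaws, within the pads' length; the fingertips stand 22 mm ahead of it and the grasp point (between the pads) lies 3 mm ahead of it (manip.tip_extent is the distance from the TCP to the fingertips, in m); z points along the fingers, y is the line along which they close (so a half turn about z gives the same grasp; the last joint's range is limited). The gripper opens to 85 mm and grips with 20 to 120 N. Pads are 22 mm wide; open, the fingers measure 114 mm over their backs; the gripper's body (76 mm by 85 mm) begins 54 mm behind the grasp point. The pads swing forward as they close: fully open they stand 13 mm farther back than shut.
Start: joints at [83.371, 20.546, 0.682, 0, -70.136, -16.507], TCP at [0.265, 0.621, 0.253] pointing down, gripper open.
Joint ranges: [-176.03, 176.03], [-82.01, 121.73], [-58.28, 71.71], [-173.87, 95.51], [-174.79, -0.11], [-173.66, 173.66]. Speed limits (degrees/s): [136.94, 136.94, 172.46, 180, 180, 180].

### API

Orientations are given as [roll, pitch, yaw] about the fixed x, y, z axes, in that order (R = Rz(yaw) Ry(pitch) Rx(roll)).
In Python, from workcell import manip, jaws, solve_ik, viewer, ticket, telemetry gives the robot as it stands. Calls block until the motion is done:
- manip.move_pose(position, orientation): joint-space move of the TCP to a pose.
- manip.move_straight(position, rotation=None, feed=0.15, f_stop=None): straight line of the TCP; rotation=None keeps the orientation; feed is the mean speed in m/s. With f_stop (N) it stops when the force on the tool has changed by that much, and returns True; else False.
- manip.movej(angles): joint-space move.
- jaws.open_jaws() and jaws.clamp(f_grip=None): open the fingers fully, or close them until they stop; f_grip is the grip in N (None keeps the last).
- manip.sleep(seconds).
- solve_ik(position, orientation): joint angles nearest the present ones, or None.
- viewer.grab_frame(name): name is "scene" or "top" or "wrist"; returns the picture (384x512x3 uint8, red, green, blue); there is no depth.
- viewer.get_calibration(name): a dict with "K" (3x3 intrinsics, pixels), "rvec" (rotation vector, rad) and "tvec" (3), from world to camera coordinates, as OpenCV has them; the wrist camera has in their place "T_tool_cam" (4x4, takes a point from camera to tool coordinates, whose origin is the TCP and whose axes are the flange's). Camera axes: x right, y down, z forward; pixel columns grow to the right and rows downward; lengths in m; the calibration is good to about 2 mm. A picture is of the moment at which its call begins: read the wrist's pose just before it. get_calibration takes no time and is no camera call.
A pose or a line that the arm cannot do raises manip.MotionError and nothing moves.
- ticket.hand_in(): hands the job in; it is judged then, once.
Readings, each from a call of its own:
- telemetry.current_time_s(): time.
- telemetry.current_joints(): joint angles.
- telemetry.current_joint_velocities(): joint speeds.
- telemetry.current_tau(): joint torques, N m.
- telemetry.current_eef_pos(): TCP position.
- telemetry.current_tcp_rot(): TCP orientation.
- telemetry.current_wrist_force(): force on the tool from outside, world axes, zero at the start.
- telemetry.current_wrist_torque(): the same for the moment, N m.
- telemetry.current_grip_width(): finger opening in m.
- telemetry.current_gripper_force(): force on a finger pad.
Only numpy, scipy, OpenCV 4.12 (cv2) and the standard library are available. Lean on these libraries where they do the work, as an engineer would, in place of code of your own. Each camera call takes 0.05 s, during which the arm holds its last target. There are 200 camera calls.

### The job

Take the tall capped tube out of the rack and stand it in the cup of the clamped carriage. Then loosen the carriage's clamp knob, slide the carriage along its bed until the tube stands centred under the opener's chuck, and tighten the knob again. Never drag the carriage while it is clamped, and do not tip the tube or disturb the other tubes and loose vessels.

Things in the scene. Friction and masses are not known exactly. Their poses are not given: they have to be found in the camera images.
- tube: the tall capped centrifuge tube (the only tall one), amber, 115 mm high, body 29 mm in diameter, flat foot; blue cap 34 mm in diameter over its top 14 mm; 60 g. Origin: centre of its foot, z up along the tube. It stands in one of the three rack holes, its foot 10 mm above the table
- short_tube_a: bystander: short capped tube, same diameters, 75 mm high, in the rack; origin: centre of its foot
- short_tube_b: bystander: another short tube like it, in the rack; origin: centre of its foot
- rack: fixed white block 180 x 60 x 50 mm (x, y, z) with three holes 33 mm wide, 40 mm deep, in a row along its x axis, 58 mm apart, the middle one at the block's centre; origin: centre of its underside
- bed: fixed slide bed: grey base plate 90 x 320 mm (x, y) with two steel rods along its y axis, rods' top 28 mm above the table, an end block at each end; the carriage slides along its y axis; origin: centre of its underside, on the table
- carriage (a joint): position of the carriage along the bed's y axis in m, 0 at the middle, range -0.112 to 0.112. Drags with about 1.5 N when loose
- cup (a point): centre of the mouth of the carriage's cup, at the top of the aluminium carriage block (56 x 56 x 50 mm), 80 mm above the table. The round bore is 33 mm wide with a chamfered mouth, 40 mm deep (floor 40 mm above the table)
- knob (a joint): angle of the clamp knob in rad, range -0.75 (fully loose) to 0.75 (fully tight), grows when turned clockwise as seen looking down onto the knob; at 0 its bar points straight up the slope, square to the bed. The brake bites from about 0 up and holds the carriage fast when tight
- knob_grip (a point): grip point on the clamp knob's axis, 82 mm above the table, 81 mm from the cup's axis on the robot's side. z: the knob's axis, pointing out, leaning 35 deg from vertical to the bed's -x; x: along the black grip bar, turns with it. Bar 42 mm long (x), 12 mm thick (y), reaching 5 mm beyond this point along z and 20 mm below it, to a disc 42 mm wide
- chuck (a point): centre of the underside of the opener's round dark chuck (42 mm wide), 172 mm above the table, 17 mm above the cap of a tube in the cup; over the bed's centre line, fixed. Above it an overhanging white head, 56 mm wide along the bed's y, 200 to 270 mm above the table, from 35 mm on the robot's side of the chuck to the column behind
- bucket: bystander: loose black rotor bucket, 54 mm in diameter, 62 mm high; origin: centre of its underside
- beaker: bystander: loose clear beaker, 68 mm in diameter, 85 mm high; origin: centre of its underside
- jar: bystander: loose amber jar, 52 mm in diameter, 75 mm high; origin: centre of its underside
- bottle: bystander: loose white bottle, 70 mm in diameter, 140 mm high; origin: centre of its underside

How it is judged:
By the outcome, as a careful person would: the job done as asked, in the order asked, and still so for the second after the job is handed in, with the robot touching nothing.
It also fails if it takes over 64 s, if anything falls off the work surface, if the arm or the gripper's body presses on something with over 40 N, if the wrist force passes 120 N, or if a joint passes its speed limit or range.

## Working session

There is one attempt and no reset: what is moved stays moved. The work goes in short steps, each a Python script; the robot and the scene stay as the last script left them, time stands still between calls to the robot, and variables do not carry over. Pictures are saved under pics/ and viewed, at most 12 in all, crops included, and the job is handed in when it is done.

```bash
mkdir -p pics; ls
python3 - <<'E'
from workcell import manip, jaws, solve_ik, viewer, ticket, telemetry
import cv2,numpy as np
for n in("scene","top","wrist"):
    im=viewer.grab_frame(n); cv2.imwrite(f"pics/{n}0.png",im[:,:,::-1])
    print(n,{k:np.round(v,4).tolist() for k,v in viewer.get_calibration(n).items()})
print(telemetry.current_tcp_rot(),telemetry.current_time_s(),manip.tip_extent)
E
python3 -c "
import cv2,numpy as np
a=[cv2.imread(f'pics/{n}0.png') for n in('scene','top')]
cv2.imwrite('pics/a.png',cv2.resize(a[0],(800,600)));cv2.imwrite('pics/b.png',cv2.resize(a[1],(800,600)))"
```

```text
pics
scene {'K': [[358.7067, 0.0, 244.3477], [0.0, 358.7067, 198.7485], [0.0, 0.0, 1.0]], 'rvec': [0.7935, 2.368, -1.3006], 'tvec': [0.4598, -0.026, 1.4986]}
top {'K': [[433.57, 0.0, 268.6647], [0.0, 433.57, 196.6771], [0.0, 0.0, 1.0]], 'rvec': [2.1173, -2.1608, 0.1647], 'tvec': [-0.0365, 0.552, 1.4935]}
wrist {'K': [[303.6603, 0.0, 256.3037], [0.0, 303.6603, 194.5313], [0.0, 0.0, 1.0]], 'T_tool_cam': [[0.0003, -0.9465, -0.3227, 0.082], [1.0, 0.0008, -0.0014, -0.0], [0.0015, -0.3227, 0.9465, -0.1204], [0.0, 0.0, 0.0, 1.0]]}
[ 1.79927717e+02 -6.99011849e-03 -2.31448374e+01] 0.15 0.022
```

View pics/a.png

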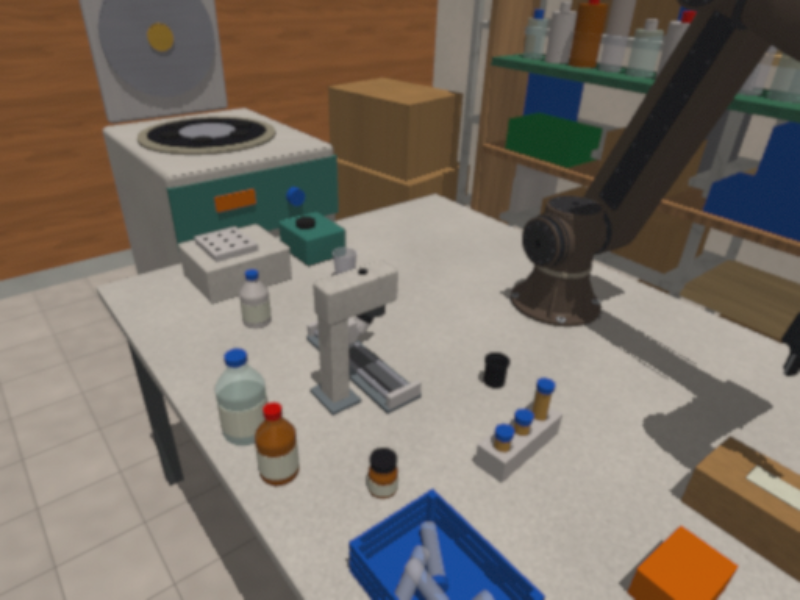

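View pics/b.png

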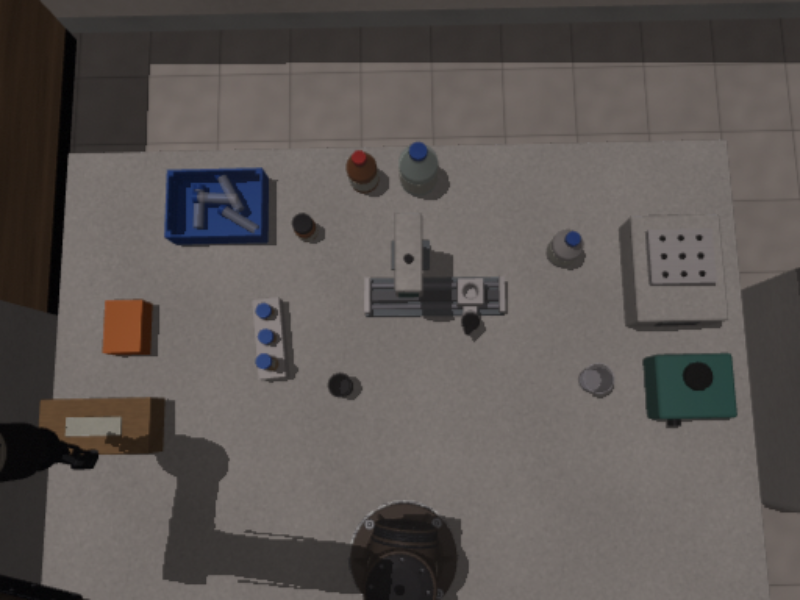

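The scene view shows the rack with the tall tube nearest the robot, cap at about (545,385) of 800. In the top view its cap is at about (264,361), the cup at (471,291), the knob at (471,321) and the head at (408,255). Next I get coarse positions and triangulate the caps.

```bash
cat > h.py <<'E'
from workcell import manip, jaws, solve_ik, viewer, ticket, telemetry
import cv2,numpy as np
from scipy.spatial.transform import Rotation as Rn
def cam(n,pose=None):
    c=viewer.get_calibration(n)
    if n!="wrist":
        R=Rn.from_rotvec(np.ravel(c["rvec"])).as_matrix(); return c["K"],R.T,-R.T@np.ravel(c["tvec"])
    p,r=pose; T=np.array(c["T_tool_cam"]); R=Rn.from_euler("xyz",r,degrees=True).as_matrix()
    return c["K"],R@T[:3,:3],R@T[:3,3]+p
def ray(C,uv):
    K,R,o=C; d=R@np.linalg.solve(K,[uv[0],uv[1],1]); return o,d/np.linalg.norm(d)
def plane(C,uv,z):
    o,d=ray(C,uv); return o+d*(z-o[2])/d[2]
def tri(rays):
    A=np.zeros((3,3));b=np.zeros(3)
    for o,d in rays:
        P=np.eye(3)-np.outer(d,d);A+=P;b+=P@o
    x=np.linalg.solve(A,b); return x,[float(np.linalg.norm((np.eye(3)-np.outer(d,d))@(x-o))) for o,d in rays]
def proj(C,p):
    K,R,o=C; q=K@(R.T@(np.array(p)-o)); return q[:2]/q[2]
def pose(): return np.array(telemetry.current_eef_pos()),np.array(telemetry.current_tcp_rot())
def shot(name):
    p=pose(); im=viewer.grab_frame("wrist"); cv2.imwrite(f"pics/{name}.png",im[:,:,::-1]); np.save(f"pics/{name}.npy",np.array(p)); return im,cam("wrist",p)
def blobs(im,lo,hi,amin=15):
    m=cv2.inRange(cv2.cvtColor(im,cv2.COLOR_RGB2HSV),lo,hi); n,_,s,c=cv2.connectedComponentsWithStats(m)
    return [(np.round(c[i],1).tolist(),s[i].tolist()) for i in range(1,n) if s[i,4]>=amin]
E
python3 - <<'E'
from h import *
np.set_printoptions(precision=4,suppress=True)
T=cam("top");S=cam("scene")
for n in("top","scene"):
    im=cv2.imread(f"pics/{n}0.png")[:,:,::-1].copy()
    for b in blobs(im,(105,120,60),(130,255,255)): print(n,b)
f=.64
for nm,uv,z in [("cap tall",(264,361),.125),("cap mid",(266,337),.085),("cap far",(264,311),.085),("cup",(471,291),.08),("knob",(471,321),.082),("bedL",(368,297),.03),("bedR",(504,296),.03),("headfrontL",(396,292),.27),("headfrontR",(421,292),.27),("bucket",(341,385),.062),("beaker",(592,378),.085),("jar",(303,223),.075),("bottle",(573,240),.14)]:
    print(nm,plane(T,(uv[0]*f,uv[1]*f),z))
E
```

```text
top ([267.1, 96.2], [262, 91, 11, 11, 98])
top ([141.0, 132.9], [106, 108, 63, 44, 1167])
top ([366.3, 152.3], [362, 148, 9, 9, 62])
top ([168.4, 198.6], [164, 194, 10, 10, 67])
top ([169.9, 214.9], [166, 211, 9, 9, 65])
top ([168.5, 230.9], [164, 227, 10, 9, 71])
scene ([344.5, 8.6], [342, 6, 6, 6, 28])
scene ([353.6, 61.3], [336, 47, 37, 30, 814])
scene ([489.7, 119.9], [451, 78, 61, 76, 2575])
scene ([188.7, 125.3], [183, 120, 12, 12, 105])
scene ([160.6, 175.5], [157, 173, 8, 6, 43])
scene ([150.3, 228.6], [144, 223, 13, 12, 122])
scene ([348.8, 246.6], [344, 242, 11, 10, 85])
scene ([334.9, 266.5], [330, 262, 11, 10, 95])
scene ([322.5, 276.4], [317, 272, 12, 11, 103])
scene ([278.3, 355.4], [224, 314, 124, 70, 4264])
scene ([267.1, 380.9], [263, 377, 9, 7, 37])
cap tall [0.4298 0.2849 0.125 ]
cap mid [0.4856 0.2906 0.085 ]
cap far [0.5434 0.2959 0.085 ]
cup [ 0.5796 -0.1622  0.08  ]
knob [ 0.5121 -0.1599  0.082 ]
bedL [0.5795 0.0706 0.03  ]
bedR [ 0.5754 -0.2413  0.03  ]
headfrontL [ 0.5463 -0.0025  0.27  ]
headfrontR [ 0.5453 -0.0508  0.27  ]
bucket [0.3786 0.1291 0.062 ]
beaker [ 0.3817 -0.4179  0.085 ]
jar [0.7449 0.213  0.075 ]
bottle [ 0.6758 -0.3808  0.14  ]
```

```bash
cat >> h.py <<'E'
def down(yaw): return [180,0,yaw]
def knobR(th,bedyaw,flip=True):
    "tool orientation (matrix) gripping knob at angle th; flip: tool x points down the slope"
    a=np.radians(35); z=np.array([np.sin(a),0,-np.cos(a)]); x=np.array([np.cos(a),0,np.sin(a)])
    if flip: x=-x
    B=np.c_[x,np.cross(z,x),z]
    return Rn.from_euler("z",bedyaw,degrees=True).as_matrix()@B@Rn.from_euler("z",th).as_matrix()
def eul(R): return Rn.from_matrix(R).as_euler("xyz",degrees=True).tolist()
E
python3 - <<'E'
from h import *
np.set_printoptions(precision=3,suppress=True)
T=cam("top");S=cam("scene")
for a,b in [((168.5,230.9),(348.8,246.6)),((169.9,214.9),(334.9,266.5)),((168.4,198.6),(322.5,276.4))]:print(tri([ray(T,a),ray(S,b)]))
for yaw in(5,185):
  for p in[(.43,.287,.1),(.43,.287,.3),(.58,-.16,.12),(.58,-.16,.3),(.49,-.16,.35),(.45,.1,.3)]:
    q=solve_ik(list(p),down(yaw)); print(yaw,p,None if q is None else np.array(q))
for fl in(True,False):
  for y in(-.16,-.027):
    for th in(-.8,0,.8):
      for off in(0,.1,.15):
        R=knobR(th,0,fl); p=np.array([.5,y,.083])-R[:,2]*off
        q=solve_ik(p.tolist(),eul(R)); print(fl,y,th,off,None if q is None else np.array(q))
E
```

```text
(array([0.431, 0.289, 0.115]), [0.0005468103480861224, 0.0005468103480861235])
(array([0.489, 0.295, 0.076]), [0.0009722995910214393, 0.0009722995910215339])
(array([0.546, 0.301, 0.076]), [0.0006399014593286724, 0.0006399014593287308])
5 (0.43, 0.287, 0.1) [ 55.498  14.794 -30.441   0.    -44.765  39.502]
5 (0.43, 0.287, 0.3) [ 55.498   3.875 -14.707   0.    -71.419  39.502]
5 (0.58, -0.16, 0.12) [  3.167  20.398 -18.542   0.    -51.06   91.833]
5 (0.58, -0.16, 0.3) [  3.167  12.181  -4.821   0.    -72.998  91.833]
5 (0.49, -0.16, 0.35) [  3.761   2.424  -9.851   0.    -77.725  91.239]
5 (0.45, 0.1, 0.3) [ 37.116  -1.896 -20.613   0.    -71.282  57.884]
185 (0.43, 0.287, 0.1) [  55.498   14.794  -30.441   -0.     -44.765 -140.498]
185 (0.43, 0.287, 0.3) [  55.498    3.875  -14.707   -0.     -71.419 -140.498]
185 (0.58, -0.16, 0.12) [  3.167  20.398 -18.542  -0.    -51.06  -88.167]
185 (0.58, -0.16, 0.3) [  3.167  12.181  -4.821  -0.    -72.998 -88.167]
185 (0.49, -0.16, 0.35) [  3.761   2.424  -9.851  -0.    -77.725 -88.761]
185 (0.45, 0.1, 0.3) [  37.116   -1.896  -20.613   -0.    
[... 194 characters left out ...]
 0.1 None
True -0.16 0.8 0.15 None
True -0.027 -0.8 0 None
True -0.027 -0.8 0.1 None
True -0.027 -0.8 0.15 None
True -0.027 0 0 None
True -0.027 0 0.1 None
True -0.027 0 0.15 None
True -0.027 0.8 0 None
True -0.027 0.8 0.1 None
True -0.027 0.8 0.15 None
False -0.16 -0.8 0 None
False -0.16 -0.8 0.1 None
False -0.16 -0.8 0.15 None
False -0.16 0 0 None
False -0.16 0 0.1 None
False -0.16 0 0.15 None
False -0.16 0.8 0 None
False -0.16 0.8 0.1 None
False -0.16 0.8 0.15 None
False -0.027 -0.8 0 None
False -0.027 -0.8 0.1 None
False -0.027 -0.8 0.15 None
False -0.027 0 0 None
False -0.027 0 0.1 None
False -0.027 0 0.15 None
False -0.027 0.8 0 None
False -0.027 0.8 0.1 None
False -0.027 0.8 0.15 None
```

Run:
```python
from h import *
np.set_printoptions(precision=1,suppress=True)
for fl in(True,False):
  for y in(-.16,-.027):
    for th in(-.75,0,.75):
      s=[]
      for phi in (0,5,10,15,20,25,30,35,45):
        R=knobR(th,0,fl)@Rn.from_euler("y",phi if not fl else -phi,degrees=True).as_matrix()
        q=solve_ik([.5,y,.086],eul(R)); s.append((phi,) if q is None else (phi,np.array(q),R[:,2]))
      print(fl,y,th,*s[:],sep="  ")
```

```text
True  -0.16  -0.75  (0,)  (5, array([-12.9,   8.5, -35.6, -53.7, -14.2,  16. ]), array([ 0.6,  0.1, -0.8]))  (10, array([-24.9,  10.4, -32.7, -68.2, -24.8,  38.5]), array([ 0.7,  0.1, -0.7]))  (15, array([-33.5,  13. , -32. , -76. , -33.7,  52.3]), array([ 0.7,  0.2, -0.7]))  (20, array([-40.1,  16.2, -31.7, -80.5, -41.8,  62. ]), array([ 0.7,  0.2, -0.6]))  (25, array([-45.1,  19.8, -31.3, -83.3, -49.1,  69.2]), array([ 0.8,  0.3, -0.6]))  (30, array([-49. ,  23.7, -30.8, -84.8, -55.9,  74.9]), array([ 0.8,  0.3, -0.5]))  (35, array([-52. ,  27.7, -30. , -85.7, -62.2,  79.5]), array([ 0.8,  0.4, -0.4]))  (45, array([-55.7,  36. , -27.5, -86.1, -73.5,  86.4]), array([ 0.8,  0.5, -0.3]))
True  -0.16  0  (0,)  (5, array([ -8.8,   8. , -38.1, -52.7,  -7.1, -30.8]), array([ 0.6,  0. , -0.8]))  (10, array([-25.3,   9.1, -35.2, -78.8, -17.9,   6.7]), array([ 0.7,  0. , -0.7]))  (15, array([-37.9,  11.8, -37.5, -94.6, -28.2,  31.8]), array([ 0.8,  0. , -0.6]))  (20, array([ -47.3,   15.9,  -41.1, -104.3,  -38.4,   49.8]), array([ 0.8,  0. , -0.6]))  (25, array([ -54.4,   21.5,  -44.6, -110.
[... 3655 characters left out ...]
. , -102.7]), array([ 0.8,  0.3, -0.6]))  (30, array([-39.9,  21.1, -41.3, -98.6, -51.3, -95.1]), array([ 0.8,  0.3, -0.5]))  (35, array([-43.7,  26.3, -41.3, -98.7, -58.7, -89. ]), array([ 0.8,  0.4, -0.4]))  (45, array([-48.2,  36.8, -39.5, -97.4, -71.3, -80.2]), array([ 0.8,  0.5, -0.3]))
False  -0.027  0  (0,)  (5,)  (10,)  (15, array([ -29.6,    9.6,  -47. , -118.2,  -25.4, -129.3]), array([ 0.8,  0. , -0.6]))  (20, array([ -40.2,   16.5,  -54.3, -127.3,  -41.6, -108.6]), array([ 0.8,  0. , -0.6]))  (25,)  (30,)  (35,)  (45,)
False  -0.027  0.75  (0,)  (5,)  (10,)  (15, array([ -32.1,    9.9,  -56.8, -148.2,  -25.6, -138.9]), array([ 0.7, -0.2, -0.7]))  (20,)  (25,)  (30,)  (35,)  (45,)
```

Run:
```python
from h import *
np.set_printoptions(precision=1,suppress=True)
for y in(-.16,-.027):
    for th in(-.75,-.4,0,.4,.75):
      s=[]
      for phi in (-35,-30,-25,-20,-15,-10,-5,0):
        R=knobR(th,0,True)@Rn.from_euler("y",-phi,degrees=True).as_matrix()
        q=solve_ik((np.array([.5,y,.082])-R[:,2]*.000).tolist(),eul(R)); s.append((phi,) if q is None else (phi,np.array(q)))
      print(y,th,*s,sep="  ")
```

```text
-0.16  -0.75  (-35, array([   9.9,   13.1,  -57.4,   58.4,  -28.5, -118.3]))  (-30,)  (-25,)  (-20,)  (-15,)  (-10,)  (-5,)  (0,)
-0.16  -0.4  (-35, array([  11.3,   14.9,  -43.8,   23.8,  -34. , -102.6]))  (-30, array([   9.9,   12.6,  -48.4,   28.1,  -26.8, -105.4]))  (-25, array([   7.1,   10.6,  -53.8,   36.3,  -18.5, -111. ]))  (-20,)  (-15,)  (-10,)  (-5,)  (0,)
-0.16  0  (-35, array([  3.7,  16.9, -30.5,  -0. , -42.6, -93.7]))  (-30, array([  3.9,  14.6, -34.4,   0.6, -36. , -94.4]))  (-25, array([  4.2,  12.6, -38.5,   1.5, -28.9, -95.5]))  (-20, array([  4.5,  10.9, -43. ,   3.2, -21.2, -97.3]))  (-15, array([   4.6,    9.5,  -48.6,    7.6,  -12.1, -101.8]))  (-10,)  (-5,)  (0,)
-0.16  0.4  (-35, array([ -6.3,  18.9, -21.6, -17.1, -50.1, -91.4]))  (-30, array([ -5.5,  16.5, -25.4, -17.3, -43.6, -91.8]))  (-25, array([ -4.6,  14.3, -29.2, -17.5, -36.9, -92.3]))  (-20, array([ -3.4,  12.3, -33.1, -17.5, -29.8, -93.1]))  (-15, array([ -1.9,  10.7, -37.2, -17.4, -22.1, -94.3]))  (-10, array([  0. ,   9.4, -41.6, -16.5, -13.7, -96.6]))  (-5, array([   3. ,    8.7,  -48.6,  -10.3,
[... 1184 characters left out ...]
  0.4  (-35, array([   9.3,   15.4,  -26.9,  -17.7,  -44.9, -105.9]))  (-30, array([  11.5,   12.9,  -31.3,  -15.9,  -37.7, -109. ]))  (-25, array([  14.1,   10.7,  -36.4,  -12.8,  -29.8, -113.7]))  (-20, array([  17.4,    8.7,  -42.8,   -7. ,  -20.7, -121.8]))  (-15, array([  19.8,    6.9,  -55.5,   14.9,   -6. , -145.4]))  (-10,)  (-5,)  (0,)
-0.027  0.75  (-35, array([  -0.3,   15.9,  -23.8,  -32.2,  -47.3, -103.9]))  (-30, array([   2.4,   13.4,  -27.7,  -31. ,  -40.3, -106.8]))  (-25, array([   5.7,   11.1,  -31.9,  -28.9,  -32.6, -110.9]))  (-20, array([  10. ,    9. ,  -37. ,  -25. ,  -23.9, -117.7]))  (-15, array([  16. ,    7.4,  -44.7,  -15.7,  -12.8, -131.3]))  (-10,)  (-5,)  (0,)
```

```bash
cat >> h.py <<'E'
def gripR(th,phi,bedyaw=0): return knobR(th,bedyaw,True)@Rn.from_euler("y",-phi,degrees=True).as_matrix()
E
python3 - <<'E'
from h import *
manip.move_pose([.43,.36,.26],down(185)); shot("r1")
manip.move_pose([.43,.23,.26],down(185)); shot("r2")
for i,y in enumerate((-.07,-.17)):
    for lean in (14,10,5,0):
        p=[.44,y,.2]; o=eul(gripR(0,lean-35))
        if solve_ik(p,o) is not None: break
    print(lean,solve_ik(p,o)); manip.move_pose(p,o); shot(f"c{i+1}")
print(telemetry.current_time_s())
a=[cv2.imread(f"pics/{n}.png") for n in("r1","r2","c1","c2")]
cv2.imwrite("pics/r.png",cv2.resize(np.hstack(a[:2]),(800,300)))
E
```

```text
14 [  20.55221306   -7.71092491  -43.96845148    7.46177847  -40.84254578
 -115.64929229]
14 [  3.56580627  -3.94357165 -38.30990978   1.29687625 -41.666992
 -94.42901515]
4.5167
```

View pics/c1.png

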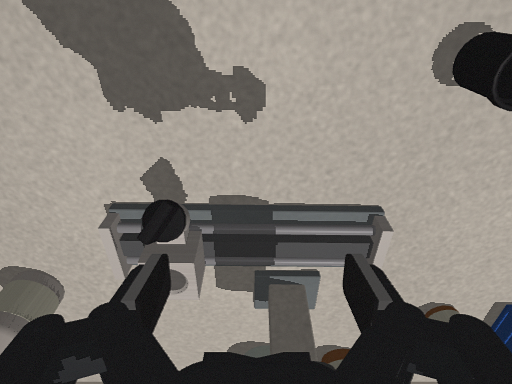

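View pics/c2.png

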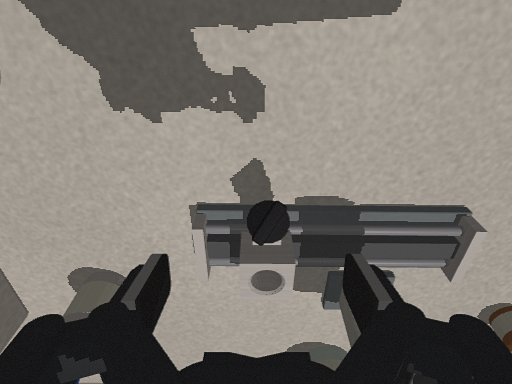

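View pics/r.png

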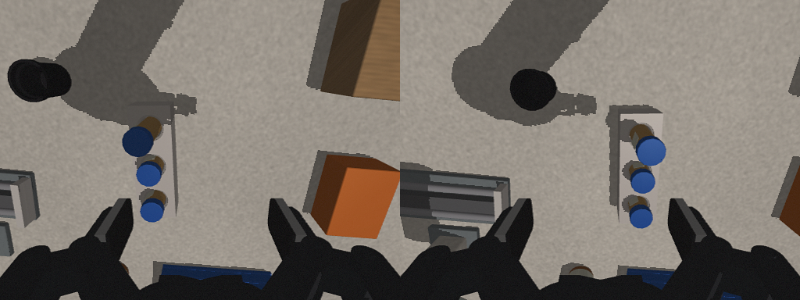

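c1 and c2 show the bed level across the picture. In c2 the cup mouth is an ellipse at (267,281), the knob disc is at (268,221), and the bar tilts clockwise, so it is tight. In c1 the cup is at (177,282). r.png shows the caps, with the tall one partly in shadow in r1.

Run:
```python
from h import *
np.set_printoptions(precision=4,suppress=True)
def load(n): return cv2.imread(f"pics/{n}.png")[:,:,::-1].copy(),cam("wrist",np.load(f"pics/{n}.npy"))
D={n:load(n) for n in("r1","r2","c1","c2")}
for n in("r1","r2"):
    im,C=D[n]; m=cv2.inRange(cv2.cvtColor(im,cv2.COLOR_RGB2HSV),(100,110,40),(130,255,255)); m[300:]=0
    for c in cv2.findContours(m,0,2)[0]:
        if cv2.contourArea(c)>200:
            e=cv2.fitEllipse(c); print(n,np.round(cv2.minEnclosingCircle(c)[0],1),np.round(e[0],1),np.round(e[1],1),round(e[2]))
    print([np.round(proj(C,(.431,.289,z)),1) for z in(.125,.111)])
g=[cv2.cvtColor(D[n][0],cv2.COLOR_RGB2GRAY) for n in("c1","c2")]
print(g[1][281,225:320:3]); print(g[1][255:300:2,267])
a=cv2.resize(D["c1"][0][190:310,110:230],(400,400),interpolation=0);b=cv2.resize(D["c2"][0][190:310,205:325],(400,400),interpolation=0)
cv2.imwrite("pics/k.png",np.hstack([a,b])[:,:,::-1])
for n in("c1","c2"):
    C=D[n][1]
    print(n,"cup",plane(C,(177,282) if n=="c1" else (267,281),.08),"disc",plane(C,(164,221) if n=="c1" else (268,221),.07),"edge",[plane(C,p,.0) for p in (((110,206),(383,208)) if n=="c1" else ((191,206),(471,208)))])
```

```text
r1 [194.5 268.5] [194.5 268.6] [28.7 30.6] 29
r1 [190.3 222. ] [190.4 222.2] [30.5 32. ] 32
r1 [176. 181.] [175.9 180.9] [37.3 38.3] 48
[array([174.5, 185.7]), array([178.3, 181.3])]
r2 [307.7 276.7] [307.5 276.8] [28.2 30.6] 157
r2 [309.9 231.2] [310.  231.2] [29.9 31.6] 149
r2 [320.2 192.6] [320.4 192.7] [36.5 37.8] 143
[array([321.4, 197.4]), array([318.4, 192.5])]
[164 160 164 161 161 160 160 162 152  91  89  79  81  80  81  80  80  80
  78 114 149 163 164  82  89  87  87  87  87  87  85  88]
[ 81  80  82  81  97 163 159 166  78  82  81  79  82  81  84  82  80  77
 131 143 153 165 164]
c1 cup [ 0.5788 -0.1508  0.08  ] disc [ 0.5064 -0.1551  0.07  ] edge [array([ 0.538 , -0.2422,  0.    ]), array([0.541 , 0.0838, 0.    ])]
c2 cup [ 0.576  -0.1584  0.08  ] disc [ 0.5054 -0.1585  0.07  ] edge [array([ 0.5367, -0.2469,  0.    ]), array([0.5405, 0.0876, 0.    ])]
```

View pics/k.png

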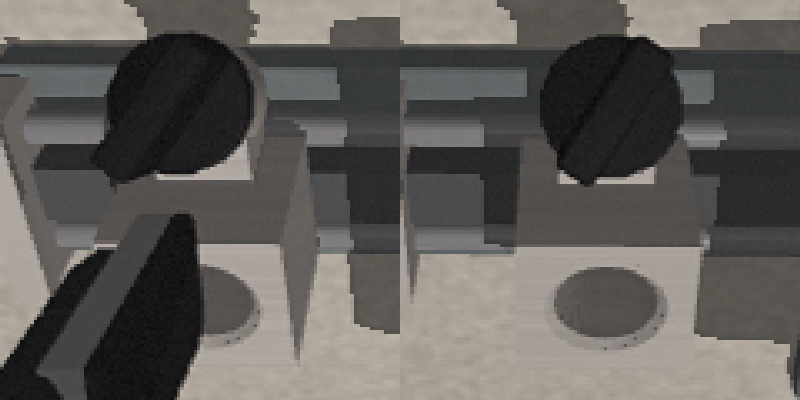

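In k.png the c2 cup bore is clear: crop (608,303) for the bore, chamfer centre (606,306), with top-face corners (517,246), (698,246), (692,366) and (517,363). In c1 the finger hides half the cup, but the right top corners show at (284,243) and (298,366).

Run:
```python
from h import *
np.set_printoptions(precision=4,suppress=True)
def C(n): return cam("wrist",np.load(f"pics/{n}.npy"))
r1,r2,c1,c2=map(C,("r1","r2","c1","c2")); T=cam("top"); S=cam("scene")
for a,b,t,s in [((176,181),(320.3,192.7),(168.5,230.9),(348.8,246.6)),((190.3,222.1),(310,231.2),(169.9,214.9),(334.9,266.5)),((194.5,268.5),(307.6,276.8),(168.4,198.6),(322.5,276.4))]:
    print("cap",tri([ray(r1,a),ray(r2,b)]),tri([ray(r1,a),ray(r2,b),ray(T,t),ray(S,s)]))
k1=lambda x,y:(110+x*.3,190+y*.3); k2=lambda x,y:(205+(x-400)*.3,190+y*.3)
for a,b in [((284,243),(698,246)),((298,366),(692,366)),]: print("blockcorner",tri([ray(c1,k1(*a)),ray(c2,k2(*b))]))
for a,b in [((180,110),(611,108)),((104,170),(572,178)),((222,40),(655,48))]: print("knob disc/bar",tri([ray(c1,k1(*a)),ray(c2,k2(*b))]))
print("blocktop",[plane(c2,k2(*p),.08) for p in((517,246),(698,246),(692,366),(517,363))])
print("bore",plane(c2,k2(606,306),.08),"top view cup",plane(T,(471*.64,291*.64),.08))
for th in(.6,.75): # predicted bar tip direction
    pass
```

```text
cap (array([0.4285, 0.2888, 0.119 ]), [8.660093199738086e-05, 8.660093199740558e-05]) (array([0.4301, 0.2889, 0.1151]), [0.0011938743541415717, 0.0009093264652796591, 0.0009713804332839675, 0.0005044019929042598])
cap (array([0.486 , 0.2945, 0.079 ]), [6.308955174425688e-05, 6.308955174409984e-05]) (array([0.4882, 0.2946, 0.0752]), [0.000978951480881987, 0.0008832311171328926, 0.001410340740284961, 0.0007242273326370264])
cap (array([0.5441, 0.3002, 0.0782]), [0.00022716816286059256, 0.00022716816286053477]) (array([0.5459, 0.3004, 0.0756]), [0.0007353823232912614, 0.0004730673054911438, 0.0006620991377504341, 0.0006750199679252613])
blockcorner (array([ 0.5574, -0.1306,  0.0739]), [5.506249189031926e-05, 5.5062491890281005e-05])
blockcorner (array([ 0.6057, -0.1301,  0.0807]), [0.000407120452842706, 0.0004071204528427296])
knob disc/bar (array([ 0.5129, -0.1578,  0.0636]), [0.0006954074504924988, 0.0006954074504925396])
knob disc/bar (array([ 0.5097, -0.1692,  0.0954]), [0.0006405178388160986, 0.0006405178388161445])
knob disc/bar (array([ 0.4959, -0.1451,  0.055 ]), [0.0007641690660198383, 0.0007641690660198878])
blocktop [array([ 0.5511, -0.1856,  0.08  ]), array([ 0.5512, -0.1317,  0.08  ]), array([ 0.6058, -0.13  ,  0.08  ]), array([ 0.6041, -0.1872,  0.08  ])]
bore [ 0.5772 -0.1586  0.08  ] top view cup [ 0.5796 -0.1622  0.08  ]
```

Run:
```python
from h import *
np.set_printoptions(precision=4,suppress=True)
t=[.4290,.2888]; o=down(185.6)
manip.move_pose([*t,.19],o)
print(manip.move_straight([*t,.091],feed=.12,f_stop=10))
jaws.clamp(30); print(telemetry.current_grip_width(),telemetry.current_gripper_force())
manip.move_straight([*t,.231],feed=.15)
print(telemetry.current_grip_width(),telemetry.current_wrist_force())
manip.move_straight([.43,-.158,.231],down(180),feed=.25)
manip.move_straight([.5772,-.1586,.231],feed=.2)
manip.move_straight([.5772,-.1586,.172],feed=.1)
im,C=shot("in1"); print(pose(),telemetry.current_time_s(),proj(C,(.5772,-.1586,.08)))
cv2.imwrite("pics/in1z.png",cv2.resize(im[150:384,130:400],(800,600))[:,:,::-1])
```

```text
False
0.02930390479372129 27.20369143411517
0.029423763547287044 [-0.2729 -0.1423 -1.4733]
(array([ 0.5777, -0.1587,  0.1729]), array([-179.9877,    0.0796, -179.9926])) 12.425 [255.4572 208.344 ]
```

View pics/in1z.png

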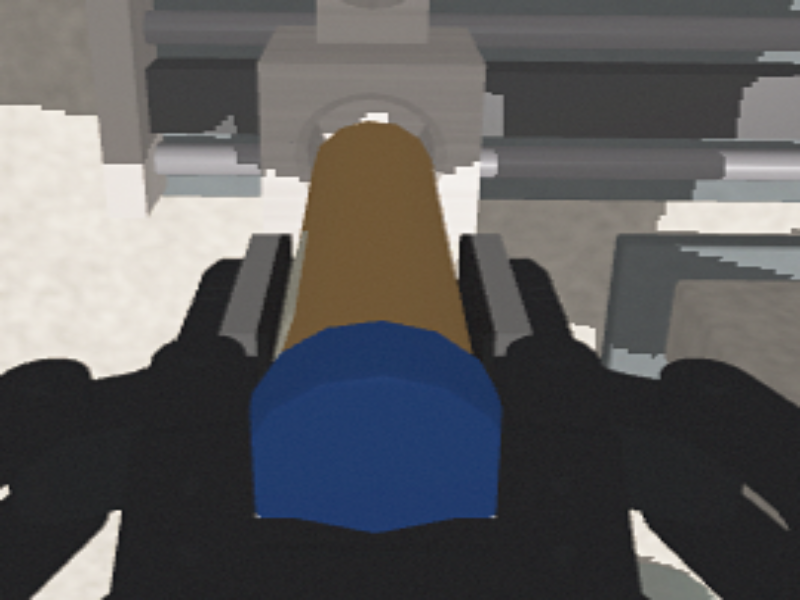

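in1z shows the tube upright just above the bore. The chamfer spans columns 305–437 and the foot 316–434, so it is about 1 mm too far right. Front edges are at row 97 (chamfer) and 122 (foot). I check x from those rows.

Run:
```python
from h import *
np.set_printoptions(precision=4,suppress=True)
C=cam("wrist",np.load("pics/in1.npy")); f=lambda x,y:(130+x*.3375,150+y*.39)
a=plane(C,f(371,97),.08)
print("cup centre",a+[.0185,0,0],"inner", plane(C,f(371,108),.08)+[.0165,0,0])
print("foot centre",plane(C,f(375,122),.0919)+[.0145,0,0])
print("cap front edge bottom",plane(C,f(375,323),.0919+.101)+[.017,0,0])
print("block front top", plane(C,f(371,30),.08),plane(C,f(371,30),.074))
```

```text
cup centre [ 0.5795 -0.1588  0.08  ] inner [ 0.5809 -0.1588  0.08  ]
foot centre [ 0.579  -0.1578  0.0919]
cap front edge bottom [ 0.5779 -0.1581  0.1929]
block front top [ 0.5415 -0.1588  0.08  ] [ 0.5428 -0.1588  0.074 ]
```

Run:
```python
from h import *
np.set_printoptions(precision=4,suppress=True)
x,y=.5782,-.1598
manip.move_straight([x,y,.160],feed=.05)
print(manip.move_straight([x,y,.1225],feed=.05,f_stop=6)); print(pose(),telemetry.current_wrist_force(),telemetry.current_wrist_torque(),telemetry.current_time_s())
```

```text
False
(array([ 0.5783, -0.1598,  0.1226]), array([-179.9971,    0.0124, -179.9972])) [0.3574 0.4756 0.1415] [-0.0569  0.0282 -0.0131] 13.7167
```

Run:
```python
from h import *
np.set_printoptions(precision=4,suppress=True)
x,y=.5783,-.1598
print(manip.move_straight([x,y,.1185],feed=.03,f_stop=4),pose()[0],telemetry.current_wrist_force())
jaws.open_jaws()
manip.move_straight([x,y,.24],feed=.15)
manip.move_straight([.45,-.158,.30],feed=.25)
manip.move_pose([.44,-.06,.36],down(0)); shot("h1")
manip.move_pose([.44,.01,.36],down(0)); shot("h2")
t=viewer.grab_frame("top"); cv2.imwrite("pics/top2.png",t[:,:,::-1])
print(telemetry.current_time_s())
a=[cv2.imread(f"pics/h{i}.png") for i in(1,2)]
cv2.imwrite("pics/h.png",cv2.resize(np.hstack([i[:,60:460] for i in a]),(800,384),interpolation=0))
```

```text
True [ 0.5806 -0.1606  0.1212] [-0.6525 -1.7241  5.6872]
19.4583
```

View pics/h.png

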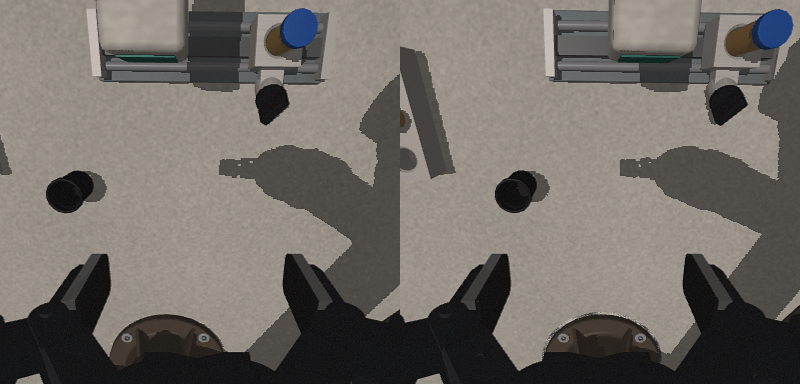

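h.png shows the tube upright in the cup (cap at crop (299,28) and (773,28)). The head's top edges are at columns 97/188 and 608/701, so next I compute the head centre and cap.

```bash
python3 - <<'E'
from h import *
np.set_printoptions(precision=4,suppress=True)
C1,C2=[cam("wrist",np.load(f"pics/h{i}.npy")) for i in(1,2)]
I=[cv2.imread(f"pics/h{i}.png") for i in(1,2)]
E=[]
for im,w in((I[0],(150,260)),(I[1],(255,375))):
    for r in(20,40):
        g=cv2.GaussianBlur(im[r-4:r+5].mean((0,2))[None].astype(np.float32),(3,1),0)[0]; d=np.diff(g); s=slice(*w)
        m=(w[0]+w[1])//2; print(r,[ (i,int(d[i])) for i in range(*w) if abs(d[i])>12]); 
for l1,r1,l2,r2,row in((157,247.5,268,360.5,30),):
    L=tri([ray(C1,(l1,row)),ray(C2,(l2,row))]);R=tri([ray(C1,(r1,row)),ray(C2,(r2,row))]); print("head",L,R,(L[0]+R[0])/2)
bl=[max(blobs(im[:,:,::-1].copy()[:80],(100,110,60),(130,255,255)),key=lambda b:b[1][4]) for im in I]; print(bl)
print("cap",tri([ray(C1,bl[0][0]),ray(C2,bl[1][0])]))
E
python3 - <<'E'
import sys; sys.path.insert(0,'.')
from h import *
# top view head edges
T=cam("top"); im=cv2.imread("pics/top2.png")
print(im[150:175:6,240:285].mean(2).astype(int).tolist())
E
```

```text
20 [(155, -31), (156, -28), (158, 15), (243, -12), (244, -12)]
40 [(156, -16), (157, -36), (158, -20), (160, 13), (243, -14), (244, -12)]
20 [(271, 15), (272, 15)]
40 [(273, 12), (355, -13), (356, -17)]
head (array([0.5594, 0.0042, 0.2606]), [2.2397878281384068e-05, 2.239787828139111e-05]) (array([ 0.5588, -0.0546,  0.2643]), [0.00012331021723402096, 0.00012331021723438105]) [ 0.5591 -0.0252  0.2624]
[([358.7, 27.9], [340, 8, 38, 39, 1134]), ([432.1, 28.8], [412, 9, 41, 39, 1214])]
cap (array([ 0.5804, -0.1603,  0.1467]), [6.482508055124176e-05, 6.482508055144585e-05])
[[131, 135, 133, 133, 132, 131, 130, 132, 132, 130, 131, 135, 122, 132, 140, 140, 139, 140, 139, 136, 137, 138, 137, 134, 135, 134, 134, 134, 132, 111, 114, 132, 133, 135, 138, 138, 137, 134, 133, 132, 133, 131, 132, 134, 132], [131, 131, 132, 131, 133, 134, 133, 133, 130, 128, 106, 92, 103, 128, 140, 141, 140, 138, 137, 137, 137, 139, 140, 140, 138, 135, 132, 131, 131, 111, 80, 84, 86, 86, 87, 127, 135, 135, 134, 135, 133, 132, 132, 135, 135], [134, 133, 132, 132, 133, 135, 134, 134, 133, 135, 109, 93, 102, 128, 140, 141, 140, 138, 139, 122, 102, 84, 110, 132, 134, 134, 133, 136, 137, 115, 66, 48, 47, 47, 48, 67, 68, 68, 69, 70, 70, 70, 69, 70, 84], [131, 129, 129, 130, 130, 131, 130, 131, 131, 132, 107, 93, 103, 130, 140, 141, 141, 141, 141, 130, 73, 44, 50, 118, 136, 136, 134, 134, 135, 111, 65, 47, 48, 47, 47, 65, 68, 68, 69, 70, 71, 70, 69, 70, 70], [40, 39, 42, 41, 45, 53, 51, 57, 56, 53, 58, 78, 94, 127, 141, 143, 140, 137, 135, 134, 136, 137, 135, 134, 136, 138, 137, 136, 137, 113, 98, 74, 69, 69, 69, 70, 68, 68, 68, 68, 68, 68, 68, 67, 68]]
```

```bash
cat >> h.py <<'E'
BY=-.65; AX=Rn.from_euler("z",BY,degrees=True).as_matrix()@np.array([-np.sin(np.radians(35)),0,np.cos(np.radians(35))])
BED=Rn.from_euler("z",BY,degrees=True).as_matrix()@np.array([0,1.,0])
K0=np.array([.499,-.1590,.082])
def kp(th,phi,s=0,out=.006,back=0.):
    "TCP pose to hold the knob at angle th, carriage moved by s along the bed"
    R=gripR(th,phi,BY); return (K0+BED*s+AX*out-R[:,2]*(.003+back)).tolist(),eul(R)
E
python3 - <<'E'
from h import *
np.set_printoptions(precision=1,suppress=True)
C=cam("wrist",np.load("pics/c2.npy"))
for th in(.5,.6,.65,.7,.75):
    b=-gripR(th,0,BY)[:,0]; c=K0+AX*.005
    d=proj(C,c+b*.021)-proj(C,c-b*.021); print(th,np.degrees(np.arctan2(abs(d[0]),abs(d[1]))))
T=cam("top"); im=cv2.imread("pics/top2.png")[:,:,::-1].copy()
print([b for b in blobs(im,(105,120,60),(130,255,255)) if 280<b[0][0]<330])
for b in blobs(im,(105,120,60),(130,255,255)):
    if 280<b[0][0]<330: print(np.round(plane(T,b[0],.15),4))
print(np.round(plane(T,(261.2,163),.27),4),np.round(plane(T,(261.2,165),.28),4))
for phi in(-22,-25,-28,-32):
  for s in(0,.07,.135):
    print(phi,s,*[ (th,None if (q:=solve_ik(*kp(th,phi,s))) is None else np.array(q)) for th in(.7,.3,0,-.3,-.4,-.5,-.6)])
print([solve_ik(*kp(.68,-25,0,back=b)) is not None for b in(.05,.1,.15)])
E
```

```text
0.5 29.019682323779527
0.6 34.749881022935824
0.65 37.616408620985034
0.7 40.48386898969257
0.75 43.35223584185621
[([302.4, 182.0], [298, 178, 10, 9, 75])]
[ 0.6 -0.2  0.1]
[ 0.6 -0.   0.3] [ 0.6 -0.   0.3]
-22 0 (0.7, array([-10.4,  12.9, -27.8, -28.2, -37.5, -95.2])) (0.3, array([ -1.4,  11.5, -33.9, -12.6, -31.4, -94.5])) (0, array([  4.7,  10.3, -41.5,   2.8, -25.3, -97.8])) (-0.3, array([   7.1,    8.9,  -52.7,   28.2,  -17.5, -108.7])) (-0.4, array([   5. ,    8.3,  -57.2,   42.6,  -14.5, -115.8])) (-0.5, None) (-0.6, None)
-22 0.07 (0.7, array([  -0.2,   10.3,  -32.3,  -26.5,  -32.4, -105.5])) (0.3, array([   8.9,    9.3,  -38.6,   -8.6,  -27.5, -107.7])) (0, array([  14.5,    8.6,  -46.1,    8.7,  -23. , -112.8])) (-0.3, array([  15.7,    7.6,  -55.8,   34.3,  -17.9, -123.1])) (-0.4, None) (-0.5, None) (-0.6, None)
-22 0.135 (0.7, array([  10.3,    8.5,  -36.2,  -23.3,  -27.2, -117.6])) (0.3, array([  18.8,    8.1,  -42.5,   -3.5,  -24.3, -121.6])) (0, array([  23.2,    7.8,  -49.1,   14.2,  -21.8, -126.6])) (-0.3, array([  24.1,    7.4,  -56.6,   36.7,  -19.6, -133.5])) (-0
[... 3209 characters left out ...]
2,  -43.6,   17.6,  -34.6, -109.6])) (-0.4, array([  20.1,   11.9,  -46.7,   24.1,  -33.3, -112. ])) (-0.5, array([  21.1,   11.7,  -49.9,   31.2,  -32.1, -114.8])) (-0.6, array([  21.4,   11.4,  -53.1,   39.1,  -31.1, -117.9]))
-32 0.135 (0.7, array([   3.1,   13.2,  -26.8,  -29. ,  -43. , -107.4])) (0.3, array([  13.6,   12.7,  -31.1,  -11.9,  -40.5, -109.9])) (0, array([  20.7,   12.5,  -36.4,    1.8,  -38.3, -112.8])) (-0.3, array([  26.7,   12.3,  -43.3,   17. ,  -36.1, -116.8])) (-0.4, array([  28.2,   12.2,  -45.8,   22.6,  -35.5, -118.5])) (-0.5, array([  29.4,   12.2,  -48.5,   28.5,  -34.9, -120.3])) (-0.6, array([  30.3,   12.1,  -51.2,   34.8,  -34.4, -122.3]))
[True, True, True]
```

Run:
```python
from h import *
np.set_printoptions(precision=4,suppress=True)
PH=-28; th=.58
manip.move_pose([.42,-.15,.33],down(180))
manip.move_pose(*kp(th,PH,back=.1))
print("hit",manip.move_straight(*kp(th,PH),feed=.08,f_stop=8)); print(pose()[0]-kp(th,PH)[0],telemetry.current_wrist_force())
im,C=shot("k1")
jaws.clamp(50); print("w",telemetry.current_grip_width(),telemetry.current_gripper_force(),telemetry.current_wrist_force(),telemetry.current_wrist_torque(),pose()[0]-kp(th,PH)[0])
print(telemetry.current_time_s())
shot("k2"); a=[cv2.imread(f"pics/k{i}.png") for i in(1,2)]
cv2.imwrite("pics/kk.png",cv2.resize(np.hstack([i[60:384,80:430] for i in a]),(800,370),interpolation=0))
```

```text
hit False
[ 0.0002 -0.0002  0.0005] [-0.2508 -0.0743 -0.3321]
w 0.01032328827228034 52.38430559635162 [-1.3015  0.1175  2.9436] [-0.7651  0.8596  0.1677] [-0.0001 -0.      0.0001]
25.1417
```

View pics/kk.png

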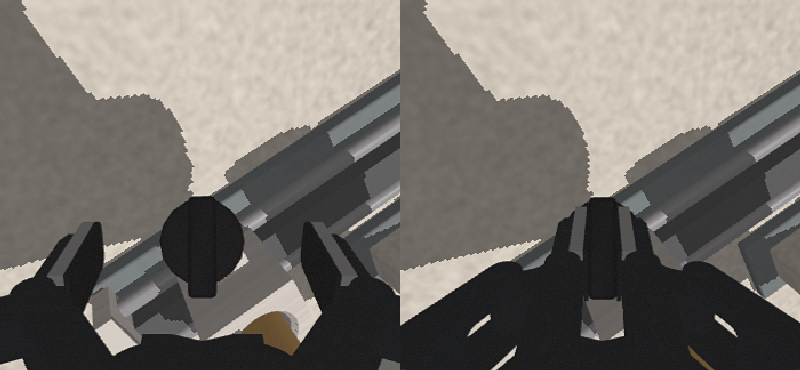

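kk.png shows the bar square between the pads (crop column 202) and firmly gripped. Now I loosen the knob.

Run:
```python
from h import *
np.set_printoptions(precision=3,suppress=True)
PH=-28
for th in(.4,.2,0,-.2,-.4,-.52):
    manip.move_pose(*kp(th,PH)); print(th,telemetry.current_wrist_force(),telemetry.current_wrist_torque(),round(telemetry.current_grip_width(),4),np.linalg.norm(pose()[0]-kp(th,PH)[0]))
print(telemetry.current_time_s())
```

```text
0.4 [-1.653 -3.771  2.675] [-2.08   1.013 -0.108] 0.0109 0.0001683010759354616
0.2 [-1.36  -4.635  2.73 ] [-2.259  0.666 -0.219] 0.0105 0.00014060806230562802
0 [-0.368 -0.159  2.562] [-0.378  0.485  0.027] 0.0104 0.00039622750337853295
-0.2 [-1.128  0.892  3.094] [0.565 0.52  0.099] 0.0108 0.00019324372246204495
-0.4 [-1.628  0.959  2.365] [0.916 0.671 0.135] 0.0108 0.0006984698520536689
-0.52 [-0.418  1.404  1.907] [1.102 0.774 0.075] 0.0103 0.0010422121059604917
27.0167
```

Run:
```python
from h import *
np.set_printoptions(precision=4,suppress=True)
T=cam("top"); print("top cap",[plane(T,(302.4,182),z) for z in(.148,.155)],"head",plane(T,(261.2,163),.27))
PH=-28; th=-.52
print("force-stop",manip.move_straight(*kp(th,PH,.02),feed=.05,f_stop=12),telemetry.current_wrist_force())
im=viewer.grab_frame("top"); b=[b for b in blobs(im,(105,120,60),(130,255,255)) if 270<b[0][0]<320]; print(b,plane(T,b[0][0],.15))
print("force-stop",manip.move_straight(*kp(th,PH,.11),feed=.07,f_stop=12),telemetry.current_wrist_force())
print(telemetry.current_time_s())
s=viewer.grab_frame("scene"); t=viewer.grab_frame("top"); cv2.imwrite("pics/s3.png",s[:,:,::-1]);cv2.imwrite("pics/t3.png",t[:,:,::-1])
a=cv2.resize(s[150:270,180:280],(480,576),interpolation=0);c=cv2.resize(t[120:230,220:330],(320,320),interpolation=0)
o=np.zeros((576,800,3),np.uint8);o[:,:480]=a;o[:320,480:]=c; cv2.imwrite("pics/st3.png",o[:,:,::-1])
```

```text
top cap [array([ 0.5815, -0.1606,  0.148 ]), array([ 0.5802, -0.1601,  0.155 ])] head [ 0.6199 -0.0272  0.27  ]
force-stop False [-2.7871  1.4274  6.1828]
[([295.7, 182.0], [291, 178, 10, 9, 72])] [ 0.5816 -0.1383  0.15  ]
force-stop False [-3.3162  1.7656  5.6536]
29.05
```

View pics/st3.png

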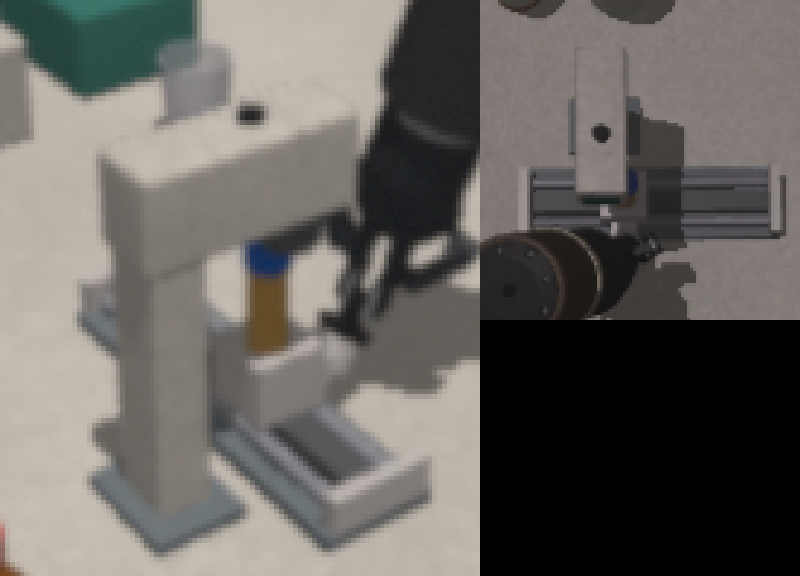

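st3 shows the tube upright in the carriage, partly under the head, and the carriage sliding freely. I refine the chuck's y from the head's top-face edges, then slide the rest.

Run:
```python
from h import *
np.set_printoptions(precision=4,suppress=True)
for n,L,R in(("h1",158.5,244),("h2",272.3,356)):
    C=cam("wrist",np.load(f"pics/{n}.npy")); a,b=plane(C,(L+.5,35),.27),plane(C,(R+.5,35),.27); print(n,a,b,(a+b)/2)
    im=cv2.imread(f"pics/{n}.png")[:90]; g=im.astype(int)  # green/dark chuck-level strip under the head front
    m=(g[:,:,1]-g[:,:,2]>15)&(g.sum(2)<250); ys,xs=np.nonzero(m); 
    if len(xs): print("green",len(xs),xs.min(),xs.max(),ys.min(),ys.max(),xs.mean())
    a=[max(blobs(im[:,:,::-1].copy(),(100,110,60),(130,255,255)),key=lambda b:b[1][4])]; print(a)
t=cv2.imread("pics/top2.png").astype(float)[148:172]  # dot on the head
d=t[12:22,255:268].mean(2); w=np.clip(125-d,0,None); c=(w.sum(0)*np.arange(255,268)).sum()/w.sum(); print("dot col",c,plane(cam("top"),(c,166),.272))
```

```text
h1 [ 0.5563 -0.0014  0.27  ] [ 0.5562 -0.0546  0.27  ] [ 0.5563 -0.028   0.27  ]
green 1392 176 377 8 62 327.73706896551727
[([358.7, 27.9], [340, 8, 38, 39, 1134])]
h2 [ 0.5564 -0.0004  0.27  ] [ 0.5565 -0.0526  0.27  ] [ 0.5565 -0.0265  0.27  ]
green 2044 5 452 9 86 310.7945205479452
[([432.1, 28.8], [412, 9, 41, 39, 1214])]
dot col 261.0998575314078 [ 0.6101 -0.0268  0.272 ]
```

Run:
```python
from h import *
np.set_printoptions(precision=3,suppress=True)
PH=-28; S=.1336
print(manip.move_straight(*kp(-.52,PH,S),feed=.04,f_stop=12),telemetry.current_wrist_force())
for th in(-.3,-.1,.1,.3,.45,.58,.66,.72):
    manip.move_pose(*kp(th,PH,S)); print(th,telemetry.current_wrist_force(),telemetry.current_wrist_torque(),np.linalg.norm(pose()[0]-kp(th,PH,S)[0]))
manip.sleep(.2); shot("e0"); print(telemetry.current_time_s())
```

```text
False [-2.975  1.531  7.139]
-0.3 [-4.108  1.401  7.389] [ 0.63   1.451 -0.243] 0.0008132774238586751
-0.1 [-3.856  1.864  7.162] [ 0.661  1.41  -0.055] 0.0003930767139779521
0.1 [-5.886  6.882  7.27 ] [2.533 1.858 0.402] 0.0005393945031291451
0.3 [-2.946  7.692  6.725] [2.999 1.441 0.705] 0.000666469380156667
0.45 [-2.436  8.31   7.071] [2.766 1.049 0.714] 0.0006651117388615875
0.58 [-1.132  7.571  7.16 ] [2.471 0.73  0.733] 0.0006913679785705057
0.66 [-1.353  6.228  6.418] [2.024 0.622 0.661] 0.0007346310172122237
0.72 [-1.579  6.927  6.627] [1.816 0.475 0.552] 0.0007714408594086784
32.375
```

Run:
```python
from h import *
np.set_printoptions(precision=3,suppress=True)
PH=-28; S=.1336
C=cam("wrist",np.load("pics/c1.npy")); print(C[2],proj(C,(.58,-.027,.172)),proj(C,(.545,-.027,.2)),proj(C,(.58,-.16,.08)))
jaws.open_jaws(); manip.move_straight(*kp(.72,PH,S,back=.1),feed=.12)
print(telemetry.current_wrist_force())
best=[]
for x in(.36,.38,.40,.42,.44):
  for z in(.16,.18,.2,.23):
    for lean in(8,14,18,22):
      p=[x,-.027,z]; o=eul(gripR(0,lean-35)); q=solve_ik(p,o)
      if q is None: continue
      C=cam("wrist",(np.array(p),np.array(o))); best.append((proj(C,(.559,-.027,.172))[1],proj(C,(.56,-.027,.08))[1],x,z,lean))
for b in sorted(best)[:8]: print(np.array(b))
print(telemetry.current_time_s())
```

```text
[ 0.331 -0.069  0.297] [309.644 374.581] [321.218 391.218] [169.15  283.191]
[ 0.014  0.032 -0.289]
[302.391 225.579   0.44    0.23   22.   ]
[313.86  237.817   0.44    0.23   18.   ]
[314.038 237.744   0.42    0.23   22.   ]
[324.634 249.026   0.4     0.23   22.   ]
[325.627 250.181   0.44    0.23   14.   ]
[326.633 250.463   0.42    0.23   18.   ]
[334.313 259.518   0.38    0.23   22.   ]
[337.412 246.992   0.44    0.2    22.   ]
34.0667
```

Run:
```python
from h import *
np.set_printoptions(precision=4,suppress=True)
manip.move_pose([.44,-.027,.23],eul(gripR(0,-13))); im,C=shot("v1"); print(telemetry.current_time_s(),C[2])
print(proj(C,(.58,-.0268,.172)),proj(C,(.58,-.0268,.155)))
cv2.imwrite("pics/v1z.png",cv2.resize(im[170:370,150:370],(660,600),interpolation=0)[:,:,::-1])
```

```text
34.8583 [ 0.3175 -0.0264  0.3104]
[255.3744 314.823 ] [255.3627 297.8173]
```

View pics/v1z.png

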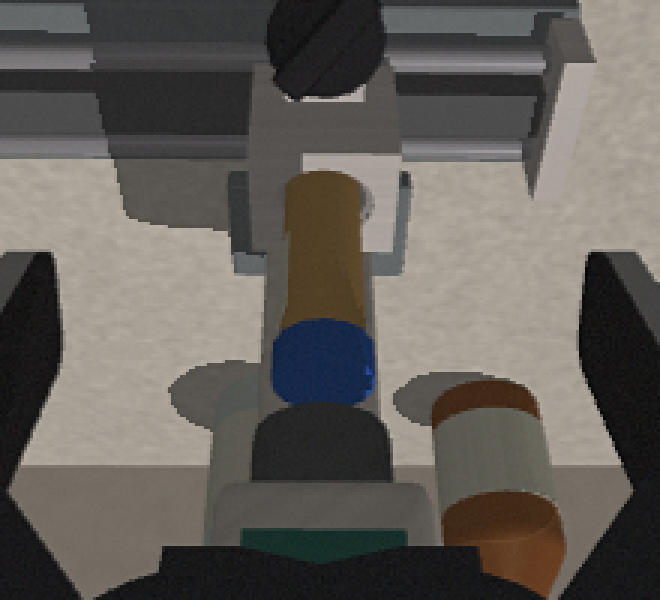

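v1z shows the chuck spanning columns 252–392 (centre 322) and the cap 272–376 (centre 324), so the tube is centred to within about 1 mm. The tube is upright, the knob bar is turned clockwise to tight, and the gripper is clear of everything.

Run:
```python
from h import *
print(ticket.hand_in(),telemetry.current_time_s())
```

```text
the job is handed in; nothing more can be done
the job is handed in; nothing more can be done
```

The tube stands upright in the cup, centred under the chuck to within about 1 mm. The knob was turned back to about 0.72 rad (tight), and the job was handed in at roughly 35 s; the hand-in call returned no verdict.

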